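Unclamp a crank link and show its eye to the inspection camera

ROBOT

A 6-joint arm with a two-finger parallel gripper is mounted at the origin on the work surface; the furniture and walls round the work are solid. World frame = base frame: x ahead of the robot, y to its left, z up, the work surface at z = 0. Lengths are in m, angles in degrees, forces in N, time in s.
With the tool pointing down it reaches from about 0.25 to 0.725 m from the base axis. Payload 9.7 kg.
Tool frame: the origin (TCP) lies at the centre of the arm's flange, where the gripper is bolted on; the fingertips stand 173 mm ahead of it and the grasp point (between the pads) lies 155 mm ahead of it; z points along the fingers, y is the line along which they close (so a half turn about z gives the same grasp; the last joint's range is limited). The gripper opens to 85 mm and grips with 20 to 120 N. Pads are 22 mm wide; open, the fingers measure 114 mm over their backs; the gripper's body (76 mm by 85 mm) begins 54 mm behind the grasp point. The pads swing forward as they close: fully open they stand 13 mm farther back than shut.
Start: joints at [-70.015, 4.979, 10.078, 95.1, 0, 90], TCP at [0.188, -0.517, 0.405] pointing down, gripper open.
Joint ranges: [-179.16, 179.16], [-48.56, 103.87], [-65.8, 70.77], [-126.05, 130.52], [-82.76, 87.17], [-180, 180]. Speed limits (degrees/s): [127.2, 127.2, 147.25, 180, 180, 180].

INTERFACE

Orientations are given as [roll, pitch, yaw] about the fixed x, y, z axes, in that order (R = Rz(yaw) Ry(pitch) Rx(roll)).
In Python, from workcell import monitor, camera, get_calibration, bot gives the robot as it stands.
- The arm moves only by the tool carry_out, never from a script. Its argument "targets" is text: rows parted by semicolons, each of 7 numbers parted by spaces: the shift along the tool's x, y, z in units of 0.04 m (1.0 is 0.04 m), then the turn, a rotation vector about the tool's x, y, z in units of 0.1 rad (1.0 is 0.1 rad), then the opening, from -1 (shut) to 1 (fully open), so that 0 is half open. A call has exactly 8 rows; each row shifts and turns the commanded pose from where the row before left it, along the tool's axes as they then stand; what a row does not reach is not made up. A row lasts 1/12 s, in which the tool goes at most 41.7 mm and 7.16 degrees, less where a joint would pass 70% of its speed; a pose out of reach is approached as far as the arm can. A call with a number of a shift or a turn outside -1 to 1 is refused whole. A call with a gripper value outside its range is refused whole. The fingers move at their own pace and stop on an object; "newtons" is the grip in N (left out, the last holds). Time passes only in rows, so rows that do not move let the fingers close, or fill a call up. It gives the time, the measured TCP pose, the force, the opening and the grip force at its end, in the units of the state.
- monitor.get_obs(): the state, without advancing time (a new reading comes with each control period).
- camera(name): name is "scene" or "top"; returns the picture (384x512x3 uint8, red, green, blue); there is no depth.
- get_calibration(name): a dict with "fx", "fy", "cx", "cy" (pixels), "view" (4x4, takes a point from world to camera coordinates). Camera axes: x right, y down, z forward; pixel columns grow to the right and rows downward; lengths in m; the calibration is good to about 2 mm. A picture is of the moment at which its call begins. get_calibration takes no time and is no camera call.
- bot.job_done(): hands the job in; it is judged then, once.
The state is a dict: "time": time; "q": joint angles; "qd": joint speeds; "joint_efforts": joint torques, N m; "ee_pos": TCP position; "tcp_rot": TCP orientation; "wrist_force": force on the tool from outside, world axes, zero at the start; "torque": the same for the moment, N m; "opening": finger opening in m; "grasp_force": force on a finger pad.
Only numpy, scipy, OpenCV 4.12 (cv2) and the standard library are available. Lean on these libraries where they do the work, as an engineer would, in place of code of your own. Each camera call takes 0.05 s, during which the arm holds its last target. There are 200 camera calls.

TASK

Throw the red lever of the toggle clamp right back so that the clamp arm stands open, lift the steel crank link off the fixture without dropping it, and show it to the bench inspection camera: hold it in the air so that the camera, which is tilted, looks squarely through the link's small round eye, with the eye centred on the lens axis and its middle about 12 cm in front of the lens. Do not knock the camera out of its setting, and finish while still holding the link there, with the clamp left open.

Things in the scene. Friction and masses are not known exactly. Their poses are not given: they have to be found in the camera images.
- clamp_fixture: Steel fixture plate 140 (x) x 200 (y) x 15 mm, fixed to the bench; origin under its centre. On its -y half a toggle clamp with a red lever; its arm lies along +y over the link, and stands upright over y = -45 mm (top 170 mm above the bench) when open. On the +y half the anvil, a block 30 (x) x 50 (y) mm centred at y = 55 mm, top 37 mm above the bench.
- clamp_fixture_lever (a joint): Angle of the clamp's lever: 0 = closed (handle upright, arm pressing on the link), 1.05 rad = right back (handle tipped to the fixture's -y side, arm up 1.4 rad). Arm and lever move together and stay stiffly where they are left; a push of about 10 N on the handle moves them.
- lever_grip (a point): Middle of the lever's red round handle (22 mm diameter, 80 mm long, upright when closed, its top 40 mm above this point). It moves on an arc in the fixture's y-z plane about lever_hinge, 92 mm away.
- lever_hinge (a point): Axis of the lever, along the fixture's x, 62 mm above the bench. To open, the handle goes from above this point over towards the fixture's -y.
- link_hub (a point): Centre (half-way up) of the steel crank link's square hub, 34 x 34 x 24 mm high, 16 mm hole along z. From it a channel-shaped web 24 mm wide, 10 mm high runs along -y to a round eye; 180 g. The link starts lying with its web on the anvil and the hub past the anvil's +y end, 14 mm clear of the plate: grip the hub's flat -x and +x sides. (A like link lying on the bench is not meant.)
- link_eye (a point): Centre of the link's small round eye: 26 mm outer diameter, 16 mm high, 13 mm bore along z; 90 mm from the hub centre along the link's -y and at the same height.
- camera_stand: Foot of the bench inspection camera, fixed: 100 x 120 x 10 mm plate with a yoke; origin under the plate's centre. The grey camera head (46 x 56 mm, black lens, white ring light 50 mm wide) tilts in the yoke about an axis along y, 70 mm above the bench.
- lens (a point): Centre of the lens front (the ring light's face), 55 mm from the tilt axis. Its z axis is the lens axis, pointing out of the camera: upward, and leaning over to the stand's -x side by the tilt angle.
- camera_head (a joint): Tilt of the camera head: 0 = looking straight up, positive = leaning to the stand's -x side (rad). Held by friction; do not move it.

How it is judged:
By the outcome, as a careful person would: the job done as asked, in the order asked, and still so for the second after the job is handed in, while the arm keeps its last pose, push and grip.
It also fails if it takes over 48 s, if anything falls off the work surface, if the arm or the gripper's body presses on something with over 40 N, if the wrist force passes 120 N, or if a joint passes its speed limit or range.

## Working session

There is one attempt and no reset: what is moved stays moved. The work goes in short steps, Python scripts to look and compute and a tool call to move; the robot and the scene stay as the last step left them, time stands still between calls to the robot, and variables do not carry over. Pictures are saved under pics/ and viewed, at most 10 in all, crops included, and the job is handed in when it is done.

Besides the shell and the picture viewer there is one more tool, called after "Emit:" as name(argument=value, ...), one argument or row to a line, values as JSON. carry_out: Moves the arm, as the interface text tells. Shifts and turns lie within -1 to 1; 1 stands for 0.04 m of shift or 0.1 rad of turn. Its arguments: {"type":"object","properties":{"targets":{"type":"string"},"newtons":{"type":"number"}},"required":["targets"]}

```bash
mkdir -p pics; python3 - <<'E'
from workcell import monitor,camera,get_calibration
import cv2,numpy as np
print(monitor.get_obs())
for n in("scene","top"):
    im=camera(n); np.save(f"pics/{n}0.npy",im); cv2.imwrite(f"pics/{n}0.png",cv2.resize(im[:,:,::-1],(800,600),interpolation=cv2.INTER_CUBIC))
    c=get_calibration(n); print(n,{k:np.round(v,4).tolist() for k,v in c.items()})
E
```

```text
{'time': 0.0, 'q': array([-7.00148636e+01,  5.00859214e+00,  1.00345032e+01,  9.50991082e+01,
       -7.98253259e-04,  9.00016064e+01]), 'qd': array([ 0.09685532,  0.05151218,  0.01603921, -0.02014545, -0.01571845,
        0.07635715]), 'joint_efforts': array([ 1.40912889e-03, -5.20389426e+01,  4.64801002e+01,  1.62689510e-02,
        4.50229618e-05, -9.32594503e-06]), 'ee_pos': array([ 0.18797304, -0.51687338,  0.40400743]), 'tcp_rot': array([-1.79926803e+02,  8.00304811e-04,  1.99835311e+01]), 'wrist_force': array([-0.11776276,  0.04949429,  0.04497262]), 'torque': array([-0.00935733,  0.016821  ,  0.00834487]), 'grasp_force': 0.0, 'opening': 0.08549108413534748}
scene {'fx': 412.915, 'fy': 412.915, 'cx': 254.2318, 'cy': 186.5577, 'view': [[-0.858, -0.5136, -0.0004, 0.4354], [-0.3514, 0.5877, -0.7288, 0.2883], [0.3746, -0.6252, -0.6847, 0.7795], [0.0, 0.0, 0.0, 1.0]]}
top {'fx': 433.0103, 'fy': 433.0103, 'cx': 263.3185, 'cy': 197.0901, 'view': [[-0.0294, -0.9992, -0.0282, 0.0335], [-0.9803, 0.0343, -0.1946, 0.5185], [0.1954, 0.0219, -0.9805, 0.9111], [0.0, 0.0, 0.0, 1.0]]}
```

View pics/scene0.png

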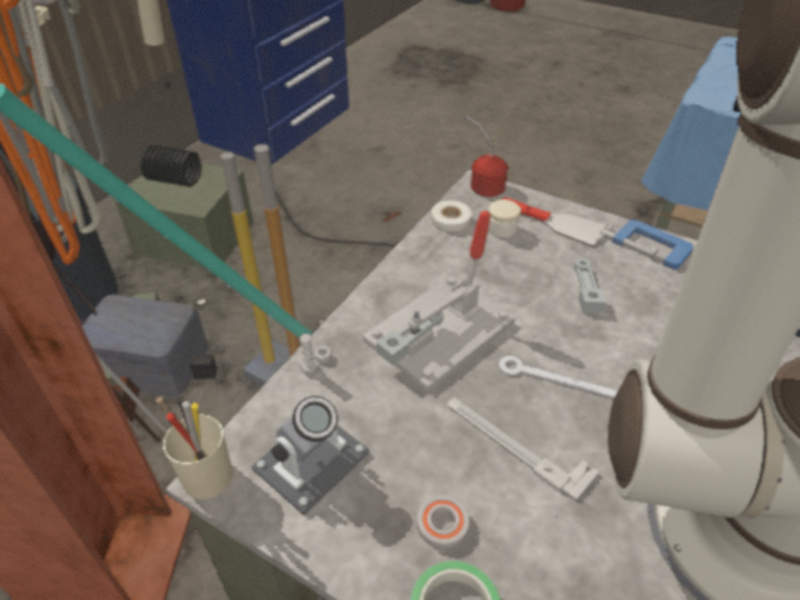

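View pics/top0.png

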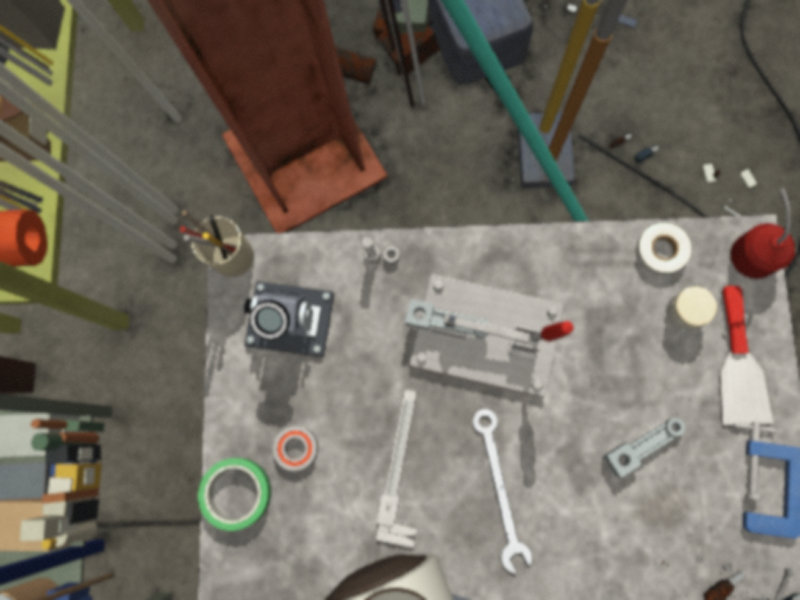

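The fixture sits at about (485,335) in the top view, with the hub at (420,315) and the red lever at (557,331). The camera stand is at (285,320), with the lens leaning to image left (about +y world). The spare link at (645,445) is to be ignored. Next I'll zoom in on the details.

```bash
cat > h.py <<'E'
import numpy as np,cv2
from workcell import get_calibration
C={n:get_calibration(n) for n in("scene","top")}
def ray(n,u,v):
    c=C[n];V=np.array(c["view"]);R=V[:3,:3];o=-R.T@V[:3,3]
    return o,R.T@np.array([(u-c["cx"])/c["fx"],(v-c["cy"])/c["fy"],1.])
def onz(n,u,v,z):
    o,d=ray(n,u,v);return o+d*(z-o[2])/d[2]
def tri(ps,pt):
    A=[];b=[]
    for n,p in(("scene",ps),("top",pt)):
        o,d=ray(n,*p);d/=np.linalg.norm(d);P=np.eye(3)-np.outer(d,d);A.append(P);b.append(P@o)
    A=np.vstack(A);b=np.hstack(b);x=np.linalg.lstsq(A,b,rcond=None)[0];return x,np.linalg.norm(A@x-b)
def proj(n,p):
    c=C[n];V=np.array(c["view"]);q=V[:3,:3]@p+V[:3,3];return c["fx"]*q[0]/q[2]+c["cx"],c["fy"]*q[1]/q[2]+c["cy"]
E
python3 - <<'E'
from h import *
out=np.zeros((600,800,3),np.uint8)
for i,(n,x,y,s) in enumerate([("top",245,165,3),("scene",225,160,3),("top",140,165,4),("scene",150,235,4)]):
    im=np.load(f"pics/{n}0.npy")[:,:,::-1]; w,h=400//s,300//s
    c=cv2.resize(im[y:y+h,x:x+w],(w*s,h*s),interpolation=cv2.INTER_CUBIC)
    for k in range(0,w,10): cv2.line(c,(k*s,0),(k*s,8 if (x+k)%50<10 else 4),(0,255,255),1)
    for k in range(0,h,10): cv2.line(c,(0,k*s),(8 if (y+k)%50<10 else 4,k*s),(0,255,255),1)
    r,q=divmod(i,2);out[r*300:r*300+h*s,q*400:q*400+w*s]=c
cv2.imwrite("pics/m.png",out)
e={}
for n,(x,y,X,Y) in(("scene",(295,125,320,170)),("top",(340,200,372,220))):
    im=np.load(f"pics/{n}0.npy").astype(int)[y:Y,x:X]
    m=(im[...,0]>im[...,1]*1.8)&(im[...,0]>70);v,u=np.nonzero(m);P=np.c_[u+x,v+y].astype(float);mu=P.mean(0)
    w,V=np.linalg.eigh(np.cov((P-mu).T));d=(P-mu)@V[:,1];print(n,len(P),mu,mu+V[:,1]*d.min(),mu+V[:,1]*d.max());e[n]=mu
print(tri(e["scene"],e["top"]))
print("teal end",tri((305*.64,333*.64),(580*.64,215*.64)))
for s in((0,90),(150,210),(250,290)): 
  o,d=ray("scene",s[0]*.64,s[1]*.64)
  # intersect with top-view line through (450,0),(580,215)
  a,b=ray("top",450*.64,0)[1],ray("top",580*.64,215*.64)[1];N=np.cross(a,b);o2=ray("top",0,0)[0]
  print("teal",o+d*(N@(o2-o))/(N@d))
print("col", [onz("top",x*.64,y*.64,z) for x,y in((280,225),(385,175)) for z in (0,-.7)], "edge",onz("top",300*.64,230*.64,0),onz("top",205*.64,400*.64,0))
E
```

```text
scene 193 [306.9119171  150.08290155] [310.27333143 135.06116337] [303.75965003 164.16998689]
top 151 [356.24503311 211.16556291] [365.73702566 208.16743132] [346.73740524 214.16863306]
(array([ 0.46498278, -0.16661068,  0.1525423 ]), np.float64(0.00047254746748657677))
teal end (array([ 0.86837091, -0.3062719 , -0.41506354]), np.float64(0.1034574948614933))
teal [1.09423085 0.09829034 0.33293326]
teal [ 1.04212352 -0.03598752  0.06329332]
teal [ 0.98773699 -0.17613874 -0.21814074]
col [array([0.66738763, 0.2173362 , 0.        ]), array([ 0.9038384 ,  0.37320356, -0.7       ]), array([0.74274107, 0.05304701, 0.        ]), array([ 1.03219584,  0.09335251, -0.7       ])] edge [0.6581186  0.18624428 0.        ] [0.40199821 0.32611272 0.        ]
```

View pics/m.png

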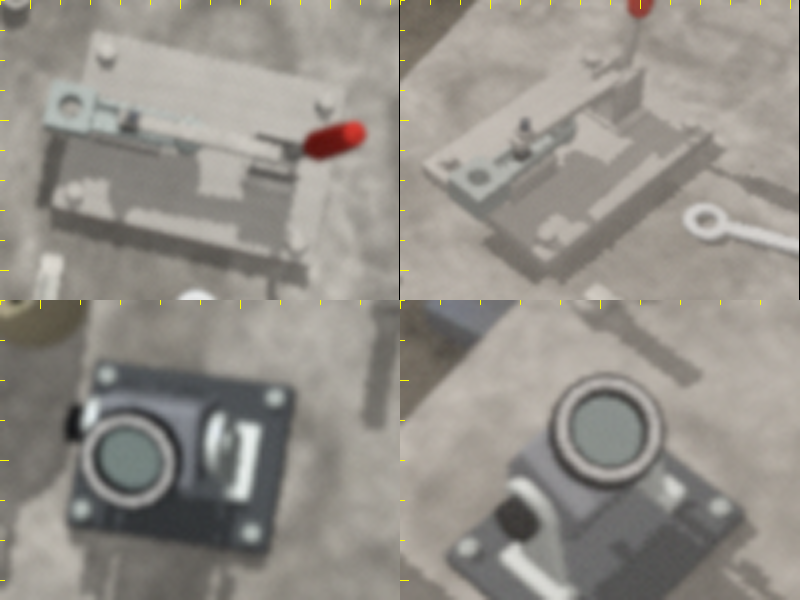

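The montage shows the hub hole at top pixel (268,200) and scene pixel (251,219). The ring-light centre is at top (172,204.5) and scene (202,267.5). The screws on the fixture plate and on the stand are also visible.

```bash
python3 - <<'E'
from h import *
np.set_printoptions(precision=4,suppress=True)
f=[onz("top",245+x/3,165+y/3,.018) for x,y in((104,55),(326,103),(296,243),(72,192))]
print("fix screws",f,"ctr",np.mean(f,0))
d=(f[0]-f[1])+(f[3]-f[2]);d/=np.linalg.norm(d);print("fix y dir",d,np.degrees(np.arctan2(-d[0],d[1])))
print("hub",tri((225+78/3,160+177/3),(245+70/3,165+105/3)),onz("top",245+70/3,165+105/3,.054),onz("scene",251,219,.054))
s=[onz("top",140+x/4,165+(y-300)/4,.012) for x,y in((107,376),(276,397),(251,533),(81,510))]
print("st",s,"ctr",np.mean(s,0));d=(s[0]-s[1])+(s[3]-s[2]);d/=np.linalg.norm(d);print("stand y dir",d,np.degrees(np.arctan2(-d[0],d[1])))
# ellipse fit of white ring outer+lens
E={}
for n,(u,v) in(("scene",(201.75,267.5)),("top",(172.25,204.5))):
    im=np.load(f"pics/{n}0.npy");g=cv2.cvtColor(im,cv2.COLOR_RGB2GRAY)
    big=cv2.resize(g,None,fx=8,fy=8,interpolation=cv2.INTER_CUBIC)
    ring=[]
    for a in np.radians(np.arange(0,360,6)):
        r=np.arange(6,17,.1);mx=(u+r*np.cos(a)).astype(np.float32)[None];my=(v+r*np.sin(a)).astype(np.float32)[None]
        p=cv2.remap(g.astype(np.float32),mx,my,cv2.INTER_CUBIC)[0];k=p.argmax();ring.append((mx[0,k],my[0,k]))
    e=cv2.fitEllipse(np.array(ring,np.float32));print(n,e);E[n]=e[0]
print("lens",tri(E["scene"],E["top"]))
E
```

```text
fix screws [array([ 0.5571, -0.0212,  0.018 ]), array([ 0.5135, -0.1887,  0.018 ]), array([ 0.408, -0.159,  0.018]), array([0.4518, 0.0069, 0.018 ])] ctr [ 0.4826 -0.0905  0.018 ]
fix y dir [0.2533 0.9674 0.    ] -14.670990106390702
hub (array([0.5122, 0.0059, 0.053 ]), np.float64(0.00024400944592740348)) [0.5118 0.0059 0.054 ] [0.5119 0.0067 0.054 ]
st [array([0.5664, 0.2432, 0.012 ]), array([0.5502, 0.1438, 0.012 ]), array([0.4708, 0.1586, 0.012 ]), array([0.4874, 0.2571, 0.012 ])] ctr [0.5187 0.2007 0.012 ]
stand y dir [0.1635 0.9865 0.    ] -9.41217637750206
scene ((201.11566162109375, 264.4002380371094), (25.601282119750977, 28.825788497924805), 131.12310791015625)
top ((170.46600341796875, 204.46446228027344), (21.74090003967285, 24.12651824951172), 164.47296142578125)
lens (array([0.4957, 0.2058, 0.1287]), np.float64(0.0008596774617322686))
```

Emit:
carry_out(
  targets="0 0 0 0 0 -1 -1;0 0 0 0 0 -1 -1;0 0 0 0 0 -1 -1;0 0 0 0 0 -1 -1;0 0 0 0 0 -1 -1;0 0 0 0 0 -1 -1;0 0 0 0 0 -1 -1;0 0 0 0 0 -1 -1",
  newtons=40,
)

```text
time: 0.77
ee_pos: [0.188, -0.5169, 0.4043]
tcp_rot: [-180.0, -0.0, 66.1]
wrist_force: [1.4, 0.4, 0.4]
opening: -0.0002
grasp_force: 0.0
```

Emit:
carry_out(
  targets="0 0 0 0 0 -0.85 -1;0 0 0 0 0 -0.8 -1;0.8 0.32 0 0 0 0 -1;0.8 0.32 0 0 0 0 -1;0.8 0.32 0 0 0 0 -1;0.8 0.32 0 0 0 0 -1;0.8 0.32 0 0 0 0 -1;0.8 0.32 0 0 0 0 -1",
)

```text
time: 1.43
ee_pos: [0.3116, -0.3493, 0.4044]
tcp_rot: [-180.0, -0.0, 75.3]
wrist_force: [0.3, -0.6, -0.5]
opening: -0.0002
grasp_force: 0.0
```

```bash
cat >> h.py <<'E'
FX=np.array([.4826,-.0905,0]);FR=np.array([[.9674,.2533,0],[-.2533,.9674,0],[0,0,1.]])  # cols = fixture axes
def fx(p): return FR.T@(np.asarray(p)-FX)
E
python3 -c "
from h import *
from workcell import monitor
o=monitor.get_obs();print(o['time'],o['ee_pos'],o['tcp_rot'],fx(o['ee_pos']),o['q'])
V=np.array(C['top']['view']);g=0
r=lambda n:np.load(f'pics/{n}0.npy')
# lens model: tilt sweep vs visual centres
ctr=np.array([.5187,.2007,.07]);xd=np.array([.9865,-.1635,0])
for t in np.radians(range(10,40,3)):
  p=ctr+.055*(-np.sin(t)*xd+np.cos(t)*np.array([0,0,1]));print(np.degrees(t),p,proj('scene',p),proj('top',p))
print(tri((201.75,267.5),(172.25,204.5)))
"
```

```text
1.4333 [ 0.3115915  -0.34926349  0.40439559] [-1.79981848e+02 -1.33455417e-02  7.52517520e+01] [-0.09988883 -0.29364425  0.40439559] [-4.82628737e+01 -6.18917345e+00 -1.02571271e+00  9.51859637e+01
  1.10408785e-03  5.64853719e+01]
10.0 [0.50927828 0.20226153 0.12416443] (np.float64(196.82905936655027), np.float64(261.5167985038823)) (np.float64(172.65433343635175), np.float64(198.07661751459761))
13.0 [0.50649472 0.20272287 0.12359035] (np.float64(197.93040859509836), np.float64(262.51820704292095)) (np.float64(172.48134921047426), np.float64(199.46103778770103))
16.0 [0.50374461 0.20317867 0.12286939] (np.float64(199.02891708599125), np.float64(263.5604510683264)) (np.float64(172.32791261278277), np.float64(200.84260183529315))
19.0 [0.50103549 0.20362767 0.12200352] (np.float64(200.12104737277863), np.float64(264.64031600488556)) (np.float64(172.19450958157603), np.float64(202.21682996200815))
22.0 [0.49837478 0.20406865 0.12099511] (np.float64(201.2032652115801), np.float64(265.75442970696037)) (np.float64(172.08155027863228), np.float64(203.5792771780841))
25.0 [0.49576979 0.204
[... 197 characters left out ...]
64(203.3239412547013), np.float64(268.071213075301)) (np.float64(171.9182152397358), np.float64(206.25134621758207))
31.0 [0.49075532 0.20533148 0.1171442 ] (np.float64(204.35549510852633), np.float64(269.26648343598424)) (np.float64(171.868268629797), np.float64(207.55243535587118))
34.0 [0.48835959 0.20572854 0.11559707] (np.float64(205.36336050592007), np.float64(270.4812372353558)) (np.float64(171.8396232245273), np.float64(208.8247164998943))
37.0 [0.48604702 0.20611182 0.11392495] (np.float64(206.3442651269017), np.float64(271.7115468913747)) (np.float64(171.83229565295835), np.float64(210.06421650111903))
(array([0.49715721, 0.20461276, 0.11714181]), np.float64(5.850880588899296e-07))
```

Emit:
carry_out(
  targets="0.8 0.32 0 0 0 0 -1;0.8 0.32 0 0 0 0 -1;0.8 0.32 0 0 0 0 -1;0.8 0.32 0 0 0 0 -1;0.8 0.32 0 0 0 0 -1;0.8 0.32 0 0 0 0 -1;0.8 0.32 0 0 0 0 -1;0.8 0.32 0 0 0 0 -1",
)

```text
time: 2.1
ee_pos: [0.4758, -0.1275, 0.4045]
tcp_rot: [-180.0, 0.0, 75.3]
wrist_force: [-0.2, -0.2, 0.3]
opening: 0.0006
grasp_force: 0.0
```

Emit:
carry_out(
  targets="0 0 0.4 0 0 0 -1;0 0 0.4 0 0 0 -1;0 0 0.4 0 0 0 -1;0 0 0.3 0 0 0 -1;0 0 0 0 0 0 -1;-0.15 0 0 0 0 0 -1;-0.15 0 0 0 0 0 -1;-0.15 0 0 0 0 0 -1",
)

```text
time: 2.77
ee_pos: [0.4705, -0.1474, 0.3458]
tcp_rot: [179.9, 0.0, 75.3]
wrist_force: [-0.5, -0.1, -0.5]
opening: -0.0004
grasp_force: 0.0
```

```bash
python3 -c "
from h import *
from workcell import monitor
o=monitor.get_obs();print(o['time'],fx(o['ee_pos']),o['wrist_force'])
for t in np.arange(0,1.11,.15):
  print(t, -.078-.108*np.sin(t)+.011*np.cos(t)+.011, .062+.108*np.cos(t)+.011*np.sin(t)+.173)
"
```

```text
2.7667 [ 0.00269724 -0.05807274  0.34577157] [-0.51001415 -0.13983198 -0.53714234]
0.0 -0.05600000000000001 0.34299999999999997
0.15 -0.07226283644985226 0.34343109587430215
0.3 -0.088407480939043 0.3414270630988402
0.44999999999999996 -0.10407135955813342 0.3370329079293126
0.6 -0.11890269536265734 0.3303473136175906
0.75 -0.13256840852490803 0.32152042419862936
0.8999999999999999 -0.1447615965887909 0.3107504725791341
1.05 -0.15520842683734482 0.29827932865384066
```

Emit:
carry_out(
  targets="-0.18 0 0.03 0 0 0 -1;-0.18 0 0.03 0 0 0 -1;-0.2 0 0.03 0 0 0 -1;-0.2 0 0.03 0 0 0 -1;-0.2 0 0.06 0 0 0 -1;-0.2 0 0.06 0 0 0 -1;-0.18 0 0.08 0 0 0 -1;-0.18 0 0.08 0 0 0 -1",
)

```text
time: 3.43
ee_pos: [0.455, -0.2057, 0.329]
tcp_rot: [179.9, -0.1, 75.3]
wrist_force: [2.5, 5.9, 1.2]
opening: 0.0001
grasp_force: 3.0
```

Emit:
carry_out(
  targets="-0.17 0 0.11 0 0 0 -1;-0.17 0 0.11 0 0 0 -1;-0.15 0 0.14 0 0 0 -1;-0.15 0 0.14 0 0 0 -1;-0.13 0 0.16 0 0 0 -1;-0.13 0 0.16 0 0 0 -1;-0.05 0 0.07 0 0 0 -1;0 0 0 0 0 0 -1",
)

```text
time: 4.1
ee_pos: [0.4453, -0.2428, 0.2931]
tcp_rot: [180.0, -0.0, 75.2]
wrist_force: [0.9, 0.8, 0.8]
opening: -0.0004
grasp_force: 0.5
```

```bash
python3 -c "
from h import *
from workcell import monitor,camera
o=monitor.get_obs();print(o['time'],fx(o['ee_pos']),o['wrist_force'])
out=np.zeros((400,800,3),np.uint8)
for i,(n,x,y) in enumerate((('top',250,140),('scene',220,90))):
  im=camera(n);np.save(f'pics/{n}1.npy',im)
  out[:,i*400:i*400+400]=cv2.resize(im[y:y+133,x:x+133,::-1],(400,400),interpolation=cv2.INTER_CUBIC)
cv2.imwrite('pics/m1.png',out)
"
```

```text
4.1 [ 0.00247454 -0.15676833  0.29312319] [0.89237268 0.76866023 0.84947232]
```

View pics/m1.png

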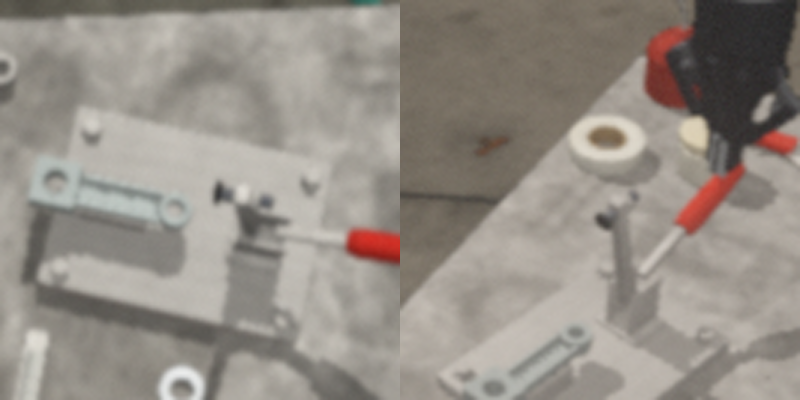

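The arm now stands upright and the lever is tipped back. The hub is visible at top (268.7,200.7) and the eye at top (308,209.7). I'll push a little further to find the lever's stop.

Emit:
carry_out(
  targets="-0.05 0 0.08 0 0 0 -1;-0.05 0 0.08 0 0 0 -1;-0.05 0 0.08 0 0 0 -1;0 0 0 0 0 0 -1;0 0 0 0 0 0 -1;0 0 0 0 0 0 -1;0 0 0 0 0 0 -1;0 0 0 0 0 0 -1",
)

```text
time: 4.87
ee_pos: [0.4442, -0.2462, 0.2881]
tcp_rot: [179.7, -0.2, 75.4]
wrist_force: [-6.6, 23.0, 36.3]
opening: 0.0001
grasp_force: 20.4
```

```bash
python3 -c "
from h import *
from workcell import monitor,camera
o=monitor.get_obs();print(o['time'],fx(o['ee_pos']),o['wrist_force'])
h=tri((251.7,219),(268.7,200.7));e=tri((278.7,200.7),(308,209.7));print(h,e,fx(h[0]),fx(e[0]))
ht=onz('top',268.7,200.7,.054);et=onz('top',308,209.7,.05);d=ht-et;print(fx(ht),fx(et),np.linalg.norm(d[:2]),np.degrees(np.arctan2(-d[0],d[1])))
ht=onz('scene',251.7,219,.054);et=onz('scene',278.7,200.7,.05);d=ht-et;print(fx(ht),fx(et),np.linalg.norm(d[:2]),np.degrees(np.arctan2(-d[0],d[1])))
im=camera('scene').astype(int);m=(im[...,0]>im[...,1]*1.8)&(im[...,0]>70);x0=dict(a=np.s_[130:175,300:345])['a'];v,u=np.nonzero(m[x0]);P=np.c_[u,v]+[300,130];mu=P.mean(0)
w,V=np.linalg.eigh(np.cov((P-mu).T));print(mu,V[:,1],len(P))
im2=camera('top').astype(int);m=(im2[...,0]>im2[...,1]*1.8)&(im2[...,0]>70);v,u=np.nonzero(m[205:240,355:400]);P2=np.c_[u,v]+[355,205];print(P2.mean(0),len(P2));p,r=tri(mu,P2.mean(0));print(fx(p),r)
"
```

```text
4.8667 [ 0.00226518 -0.16038952  0.28808166] [-6.61520681 23.01296951 36.29217136]
(array([0.51066761, 0.00520319, 0.05312136]), np.float64(0.00039659938150649824)) (array([ 0.4880881 , -0.08094084,  0.0489537 ]), np.float64(0.00020915514249551152)) [0.00291099 0.09969279 0.05312136] [0.00288785 0.01063767 0.0489537 ]
[0.00251523 0.09948256 0.054     ] [0.00257259 0.01059618 0.05      ] 0.08888534781865486 -14.635724958574121
[0.0025949  0.10037173 0.054     ] [0.00234116 0.01149355 0.05      ] 0.08887749350327386 -14.836270321972343
[324.08333333 154.76666667] [-0.71815145  0.69588684] 180
[377.44019139 221.85167464] 209
[-0.00583398 -0.13166884  0.11425983] 0.005340952535247302
```

The lever hit its stop at about 43 N, so it is right back. Next is the hub at fixture (0.0027, 0.100).

Emit:
carry_out(
  targets="0 0 -0.4 0 0 0 -1;0 0 -0.5 0 0 0 -1;0 0 -0.6 0 0 0 0.4;0 0 -0.6 0 0 0 0.4;0 0 -0.5 0 0 0 0.4;0.5 0 0 0 0 0 0.4;0.8 0 0 0 0 0 0.4;0.9 0 0 0 0 0 0.4",
)

```text
time: 5.63
ee_pos: [0.4663, -0.1629, 0.3876]
tcp_rot: [180.0, 0.1, 75.1]
wrist_force: [-0.9, -0.6, -0.2]
opening: 0.0598
grasp_force: 0.0
```

Emit:
carry_out(
  targets="0.9 0 0 0 0 0 0.4;0.9 0 0 0 0 0 0.4;0.9 0 0 0 0 0 0.4;0.9 0 0 0 0 0 0.4;0.6 0 0 0 0 0 0.4;0.1 0 0 0 0 0 0.4;0 0 0 0 0 0 0.4;0 0 0 0 0 0 0.4",
)

```text
time: 6.3
ee_pos: [0.51, 0.0033, 0.3873]
tcp_rot: [-180.0, 0.0, 75.3]
wrist_force: [0.6, -0.3, -0.1]
opening: 0.0597
grasp_force: 0.0
```

```bash
python3 -c "
from h import *
from workcell import monitor,camera
o=monitor.get_obs();print(o['time'],fx(o['ee_pos']),o['wrist_force'],o['tcp_rot'],o['opening'])
"
```

```text
6.3 [0.00273714 0.09764077 0.38732005] [ 0.62880263 -0.3221839  -0.05184332] [-1.79989581e+02  4.12030222e-02  7.53105132e+01] 0.059701998823657045
```

Emit:
carry_out(
  targets="0.06 0 0.8 0 0 0 0.4;0 0 0.9 0 0 0 0.4;0 0 0.9 0 0 0 0.4;0 0 0.8 0 0 0 0.4;0 0 0.6 0 0 0 0.4;0 0 0.4 0 0 0 0.4;0 0 0.3 0 0 0 0.4;0 0 0 0 0 0 0.4",
)

```text
time: 6.97
ee_pos: [0.5098, 0.0047, 0.1972]
tcp_rot: [-179.8, 0.1, 75.2]
wrist_force: [0.1, 0.1, -0.6]
opening: 0.0594
grasp_force: 0.0
```

Emit:
carry_out(
  targets="0 0 0 0 0 0 -0.2;0 0 0 0 0 0 -0.6;0 0 0 0 0 0 -0.6;0 0 0 0 0 0 -0.6;0 0 0 0 0 0 -0.6;0 0 0 0 0 0 -0.6;0 0 0 0 0 0 -0.6;0 0 0 0 0 0 -0.6",
  newtons=80,
)

```text
time: 7.63
ee_pos: [0.5112, 0.0057, 0.2012]
tcp_rot: [179.8, 0.0, 75.3]
wrist_force: [-1.7, -3.0, 7.3]
opening: 0.0332
grasp_force: 79.4
```

Emit:
carry_out(
  targets="0 0 -0.2 0 0 0 -0.6;0 0 -0.4 0 0 0 -0.6;0 0 -0.6 0 0 0 -0.6;0 0 -0.7 0 0 0 -0.6;0 0 -0.7 0 0 0 -0.6;0 0 -0.6 0 0 0 -0.6;0 0 -0.4 0 0 0 -0.6;0 0 0 0 0 0 -0.6",
)

```text
time: 8.3
ee_pos: [0.511, 0.006, 0.3479]
tcp_rot: [179.7, -0.1, 75.3]
wrist_force: [-0.8, -0.1, -1.4]
opening: 0.0326
grasp_force: 79.6
```

```bash
python3 -c "
from h import *
from workcell import monitor,camera
o=monitor.get_obs();print(o['time'],o['ee_pos'],o['tcp_rot'],o['wrist_force'],o['opening'],o['q'])
out=np.zeros((600,800,3),np.uint8)
ims={n:camera(n) for n in('top','scene')}
for n in ims:np.save(f'pics/{n}2.npy',ims[n])
out[:300,:400]=cv2.resize(ims['top'][135:235,240:373,::-1],(400,300),interpolation=cv2.INTER_CUBIC)
out[:300,400:]=cv2.resize(ims['scene'][130:230,200:333,::-1],(400,300),interpolation=cv2.INTER_CUBIC)
out[300:,:400]=cv2.resize(ims['top'][180:230,139:206,::-1],(400,300),interpolation=cv2.INTER_CUBIC)
out[300:,400:]=cv2.resize(ims['scene'][240:290,168:235,::-1],(400,300),interpolation=cv2.INTER_CUBIC)
cv2.imwrite('pics/m2.png',out)
"
```

```text
8.3 [0.51104761 0.00599917 0.34791633] [ 1.79671987e+02 -1.09494140e-01  7.52881061e+01] [-0.76499579 -0.09748679 -1.35727285] 0.032593613508612874 [ 6.68506105e-01 -1.35957275e+00 -2.71367905e+00  8.83005878e+01
  1.85738433e-02  1.05380769e+02]
```

View pics/m2.png

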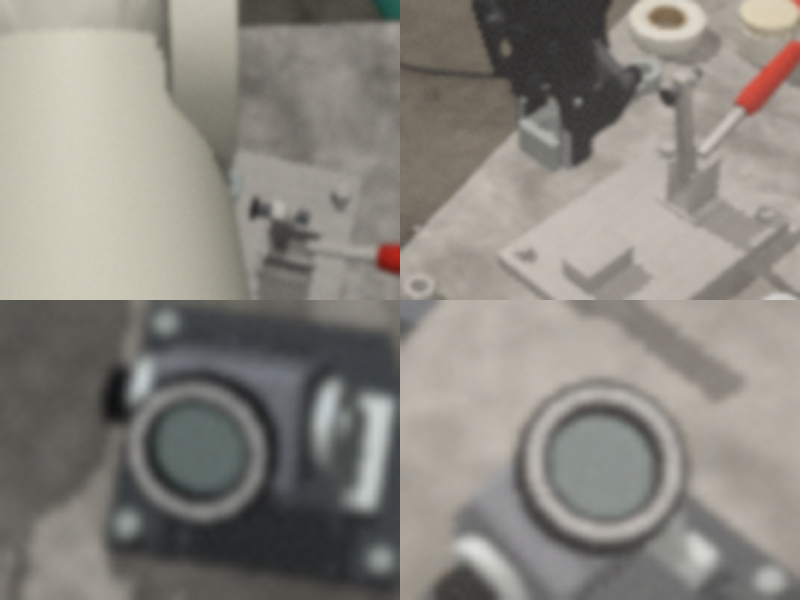

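The link is held, with the clamp still open. The ring light is at about top (172.3,205) and scene (202,267). I'll refine the lens and check how the link sits in the grip.

```bash
python3 - <<'E'
from h import *
np.set_printoptions(precision=4,suppress=True)
E={}
for n,(u,v),(a0,a1) in(("scene",(202,267),(9,14.5)),("top",(172.3,205),(8,12.5))):
    cs=[]
    for f in '012':
        g=cv2.cvtColor(np.load(f"pics/{n}{f}.npy"),cv2.COLOR_RGB2GRAY).astype(np.float32)
        c=np.array([u,v])
        for it in range(3):
            ring=[]
            for a in np.radians(np.arange(0,360,5)):
                r=np.arange(a0,a1,.1);p=cv2.remap(g,(c[0]+r*np.cos(a)).astype(np.float32)[None],(c[1]+r*np.sin(a)).astype(np.float32)[None],cv2.INTER_LINEAR)[0]
                w=np.clip(p-(p.max()-25),0,None);k=(w*r).sum()/w.sum();ring.append((c[0]+k*np.cos(a),c[1]+k*np.sin(a)))
            e=cv2.fitEllipse(np.array(ring,np.float32));c=np.array(e[0])
        cs.append(e[0]);print(n,f,e)
    E[n]=np.median(cs,0)
L,r=tri(E["scene"],E["top"]);print("lens",L,r)
ctr=np.array([.5187,.2007,.07]);xd=np.array([.9865,-.1635,0]);d=L-ctr;print("off x,y,z",d@xd,d@[.1635,.9865,0],d[2],np.degrees(np.arctan2(-d@xd,d[2])),np.linalg.norm(d))
for t in(15,20,25,30):
    a=-np.sin(np.radians(t))*xd+[0,0,np.cos(np.radians(t))];print(t,[abs(ray(n,*E[n])[1]@a)/np.linalg.norm(ray(n,*E[n])[1]) for n in("scene","top")])
# stand screws check in scene
print([onz("scene",150+x/4,235+(y-300)/4,.012) for x,y in((67,548),(320,507))])
h=np.array([.511,.006,.189]);print("pred hub,eye scene",proj("scene",h),proj("scene",h-.09*np.array([.2533,.9674,0])))
E
```

```text
scene 0 ((201.87765502929688, 266.153076171875), (23.380680084228516, 23.997922897338867), 171.44151306152344)
scene 1 ((201.88824462890625, 266.1729736328125), (23.395559310913086, 23.94231414794922), 169.45042419433594)
scene 2 ((201.87181091308594, 266.1589050292969), (23.375202178955078, 23.986114501953125), 169.40184020996094)
top 0 ((171.38343811035156, 204.6614990234375), (19.452884674072266, 21.28607749938965), 130.05825805664062)
top 1 ((171.37351989746094, 204.6577911376953), (19.458120346069336, 21.29256248474121), 130.2050323486328)
top 2 ((171.3551788330078, 204.66070556640625), (19.429367065429688, 21.300464630126953), 130.1494598388672)
lens [0.4959 0.2051 0.1228] 5.413696029085317e-05
off x,y,z -0.023253669019086848 0.000612044708371732 0.052754070682228704 23.78758930207017 0.05765540706461132
15 [np.float64(0.8984479226891916), np.float64(0.9602039077650272)]
20 [np.float64(0.9165177085733138), np.float64(0.9468015351093794)]
25 [np.float64(0.92761224128667), np.float64(0.9261934310771515)]
30 [np.float64(0.9316470847362494), np.float64(0.8985364357835424)]
[array([0.5678, 0.2426, 0.012 ]), array([0.4716, 0.1571, 0.012 ])]
pred hub,eye scene (np.float64(251.1806910348242), np.float64(174.0135403047582)) (np.float64(281.37553006416147), np.float64(154.49912054501812))
```

```bash
cat >> h.py <<'E'
from scipy.spatial.transform import Rotation as Ro
A=np.array([-.4169,.0691,.9063]);U=np.array([.1635,.9865,0]);L=np.array([.4959,.2048,.1210])
RT=np.c_[U,np.cross(-A,U),-A]
def plan(N,pT,RTg=RT,p0=None,R0=None):
    from workcell import monitor
    o=monitor.get_obs()
    if p0 is None: p0=o['ee_pos']
    if R0 is None: R0=Ro.from_euler('xyz',o['tcp_rot'],degrees=True).as_matrix()
    r=Ro.from_matrix(R0.T@RTg).as_rotvec()/N
    S=sum(R0@Ro.from_rotvec(k*r).as_matrix() for k in range(N))
    s=np.linalg.solve(S,pT-p0)
    print("N",N,"shift",np.round(s/.04,3),"turn",np.round(r/.1,3),"mm/row",np.linalg.norm(s)*1e3,"now",p0,o['wrist_force'],o['opening'],o['time'])
    return [p0+sum((R0@Ro.from_rotvec(k*r).as_matrix() for k in range(j)),np.zeros((3,3)))@s for j in range(N+1)]
E
python3 -c "
from h import *
np.set_printoptions(precision=4,suppress=True)
from workcell import monitor
p0=monitor.get_obs()['ee_pos']+[0,0,.048]
P=L+.12*A;T=P+.09*U+.159*A;print(P,T)
print(np.array(plan(16,T+.05*A,p0=p0))[::4]);print('mug',onz('top',139.5,157,.08))
"
```

```text
[0.4459 0.2131 0.2298] [0.3943 0.3129 0.3739]
N 16 shift [ 0.429 -0.3   -0.105] turn [-0.272  0.012 -0.057] mm/row 21.34921418838468 now [0.5107 0.006  0.3918] [-0.6744  0.0634 -1.961 ] 0.03281040138061696 8.4
[[0.5107 0.006  0.3918]
 [0.4805 0.0844 0.4067]
 [0.4471 0.1624 0.4164]
 [0.4112 0.2398 0.4206]
 [0.3735 0.3163 0.4192]]
mug [0.6137 0.2877 0.08  ]
```

Emit:
carry_out(
  targets="0 0 -0.4 0 0 0 -0.6;0 0 -0.5 0 0 0 -0.6;0 0 -0.3 0 0 0 -0.6;0 0 0 0 0 0 -0.6;0.43 -0.3 -0.105 -0.272 0.012 -0.057 -0.6;0.43 -0.3 -0.105 -0.272 0.012 -0.057 -0.6;0.43 -0.3 -0.105 -0.272 0.012 -0.057 -0.6;0.43 -0.3 -0.105 -0.272 0.012 -0.057 -0.6",
)

```text
time: 9.07
ee_pos: [0.4801, 0.0852, 0.4043]
tcp_rot: [173.8, -0.2, 76.6]
wrist_force: [1.1, 0.5, -1.2]
opening: 0.0324
grasp_force: 79.7
```

Emit:
carry_out(
  targets="0.43 -0.3 -0.105 -0.272 0.012 -0.057 -0.6;0.43 -0.3 -0.105 -0.272 0.012 -0.057 -0.6;0.43 -0.3 -0.105 -0.272 0.012 -0.057 -0.6;0.43 -0.3 -0.105 -0.272 0.012 -0.057 -0.6;0.43 -0.3 -0.105 -0.272 0.012 -0.057 -0.6;0.43 -0.3 -0.105 -0.272 0.012 -0.057 -0.6;0.43 -0.3 -0.105 -0.272 0.012 -0.057 -0.6;0.43 -0.3 -0.105 -0.272 0.012 -0.057 -0.6",
)

```text
time: 9.73
ee_pos: [0.4106, 0.2411, 0.4183]
tcp_rot: [161.3, -0.1, 79.3]
wrist_force: [-0.1, 0.1, -1.8]
opening: 0.0325
grasp_force: 79.7
```

Emit:
carry_out(
  targets="0.43 -0.3 -0.105 -0.272 0.012 -0.057 -0.6;0.43 -0.3 -0.105 -0.272 0.012 -0.057 -0.6;0.43 -0.3 -0.105 -0.272 0.012 -0.057 -0.6;0.43 -0.3 -0.105 -0.272 0.012 -0.057 -0.6;0 0 0 0 0 0 -0.6;0 0 0 0 0 0 -0.6;0 0 0 0 0 0 -0.6;0 0 0 0 0 0 -0.6",
)

```text
time: 10.4
ee_pos: [0.3738, 0.3165, 0.4182]
tcp_rot: [155.1, 0.1, 80.5]
wrist_force: [1.1, 0.2, -0.5]
opening: 0.0329
grasp_force: 79.8
```

```bash
python3 -c "
from h import *
np.set_printoptions(precision=4,suppress=True)
T=L+.279*A+.09*U
plan(8,T)
from workcell import camera
s=camera('scene');t=camera('top');np.save('pics/scene3.npy',s);np.save('pics/top3.npy',t)
out=np.zeros((600,800,3),np.uint8)
out[:,:400]=cv2.resize(t[120:270,110:210,::-1],(400,600),interpolation=cv2.INTER_CUBIC)
out[:,400:]=cv2.resize(s[160:310,140:240,::-1],(400,600),interpolation=cv2.INTER_CUBIC)
cv2.imwrite('pics/m3.png',out)
"
```

```text
N 8 shift [-0.     0.001  0.153] turn [-0.002  0.003 -0.   ] mm/row 6.11929582501452 now [0.3738 0.3165 0.4182] [ 1.1015  0.196  -0.5346] 0.03288531782981216 10.4
```

View pics/m3.png

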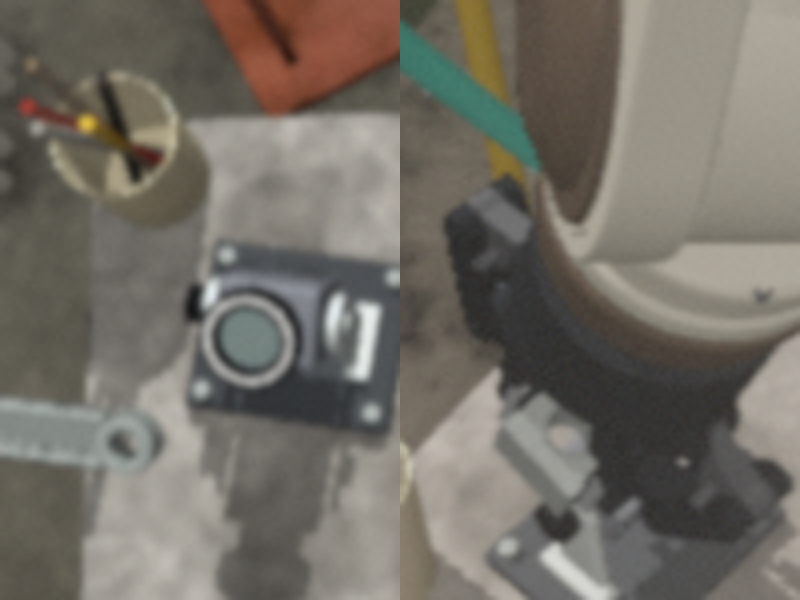

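The top view shows the eye at about (141.75,230.2). In the scene view the hub bottom is at (545,450) and the eye is hidden behind the gripper. I'll compare the eye with its predicted position.

```bash
python3 -c "
from h import *
np.set_printoptions(precision=4,suppress=True)
from workcell import monitor
o=monitor.get_obs();R=Ro.from_euler('xyz',o['tcp_rot'],degrees=True).as_matrix();T=o['ee_pos']
for e in(.009,.0): 
  P=T+R@np.array([-.09,0,.159-e*0]);
print('eye pred',P,proj('top',P),'goal',L+.17*A,'axis err deg',np.degrees(np.arccos(-R[:,2]@A)))
pt=T+R@np.array([-.09,0,.151]);print('top face',proj('top',pt))
g=np.load('pics/top3.npy').astype(int)
im=g[200:245,110:165]; m=((im[...,1]-im[...,0]>6)&(im[...,1]>100)).astype(np.uint8)
n,l,st,c=cv2.connectedComponentsWithStats(m);k=1+st[1:,4].argmax();v,u=np.nonzero(l==k);print(st[k])
for x in range(0,u.max()+1,3): w=v[u==x];print(x+110,w.min()+200,w.max()+200,len(w))
for dx,dy in((2,0),(0,2)): print(proj('top',pt+R@np.array([dx*.001,dy*.001,0])))
"
```

```text
eye pred [0.4251 0.2164 0.2746] (np.float64(142.92107624712887), np.float64(230.17916114302062)) goal [0.425  0.2165 0.2751] axis err deg 0.3814240172782695
top face (np.float64(141.22602957898135), np.float64(231.65393206875024))
[  0  20  38  15 181]
110 221 231 10
113 221 233 7
116 221 232 9
119 222 233 6
122 223 231 5
125 223 229 5
128 222 227 4
131 223 225 3
134 224 228 5
137 226 228 2
140 224 225 2
143 224 226 3
146 227 228 2
(np.float64(140.05684181499), np.float64(231.49558641243752))
(np.float64(141.27721754519462), np.float64(230.51990593421579))
```

Emit:
carry_out(
  targets="0 0 0.2 0 0 0 -0.6;0 0 0.2 0 0 0 -0.6;0 0 0.2 0 0 0 -0.6;0 0 0.2 0 0 0 -0.6;0 0 0.2 0 0 0 -0.6;0 0 0.12 0 0 0 -0.6;0 0 0.1 0 0 0 -0.6;0 0 0 0 0 0 -0.6",
)

```text
time: 11.17
ee_pos: [0.394, 0.3134, 0.3737]
tcp_rot: [155.1, 0.1, 80.6]
wrist_force: [-0.1, -0.6, -0.2]
opening: 0.0326
grasp_force: 79.8
```

```bash
python3 -c "
from h import *
np.set_printoptions(precision=4,suppress=True)
from workcell import monitor,camera
plan(1,L+.279*A+.09*U)
o=monitor.get_obs();R=Ro.from_euler('xyz',o['tcp_rot'],degrees=True).as_matrix();T=o['ee_pos']
t=np.mean([camera('top') for i in range(8)],0);np.save('pics/top4.npy',t)
big=cv2.resize(t[205:245,115:175,::-1].astype(np.uint8),(720,480),interpolation=cv2.INTER_CUBIC)
# predicted outlines of top face: r 13 and 6.5, red/blue drawn as sparse dots
for r,col in((.013,(0,0,255)),(.0065,(255,0,0))):
  for a in np.arange(0,6.28,.35):
    q=proj('top',T+R@np.array([-.09+r*np.cos(a),r*np.sin(a),.151]));cv2.circle(big,(int((q[0]-115+.5)*12),int((q[1]-205+.5)*12)),2,col,-1)
cv2.imwrite('pics/m4.png',big)
"
```

```text
N 1 shift [-0.012  0.01   0.   ] turn [-0.016  0.02   0.003] mm/row 0.6273092608460551 now [0.394  0.3134 0.3737] [-0.1088 -0.6307 -0.2053] 0.03256374523723968 11.1667
```

View pics/m4.png

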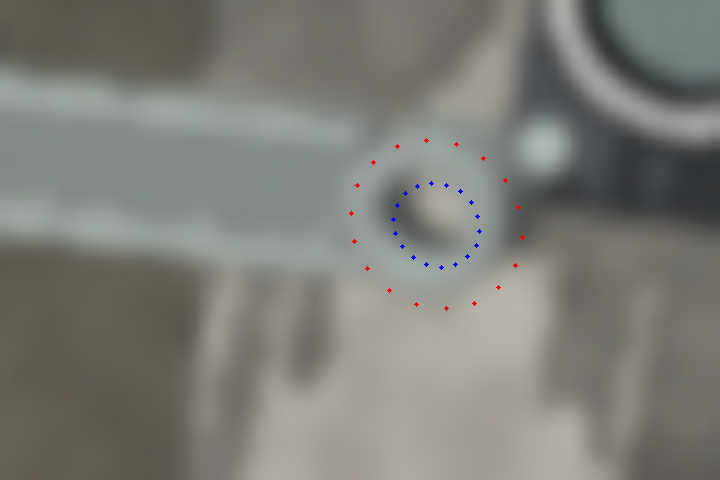

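The observed hole centre is about (431,211), against a predicted (436,225). That puts the eye about 2 mm off along tool +y, so I'll make a small correction.

Emit:
carry_out(
  targets="-0.01 -0.03 0 -0.016 0.02 0 -0.6;0 0 0 0 0 0 -0.6;0 0 0 0 0 0 -0.6;0 0 0 0 0 0 -0.6;0 0 0 0 0 0 -0.6;0 0 0 0 0 0 -0.6;0 0 0 0 0 0 -0.6;0 0 0 0 0 0 -0.6",
)

```text
time: 12.23
ee_pos: [0.3927, 0.3133, 0.3742]
tcp_rot: [155.0, -0.0, 80.6]
wrist_force: [-1.4, 0.0, -2.3]
opening: 0.0326
grasp_force: 79.8
```

```bash
python3 -c "
from h import *
np.set_printoptions(precision=4,suppress=True)
from workcell import monitor,camera
plan(1,L+.279*A+.09*U); print(proj('top',L),monitor.get_obs()['qd'].round(2))
t=camera('top');s=camera('scene')
out=np.zeros((600,800,3),np.uint8)
out[:,:400]=cv2.resize(t[150:250,120:187,::-1],(400,600),interpolation=cv2.INTER_CUBIC)
out[:300,400:]=cv2.resize(t[150:250,280:413,::-1],(400,300),interpolation=cv2.INTER_CUBIC)
out[300:,400:]=cv2.resize(s[210:310,140:273,::-1],(400,300),interpolation=cv2.INTER_CUBIC)
cv2.imwrite('pics/m5.png',out)
"
```

```text
N 1 shift [-0.005  0.035  0.026] turn [ 0.008 -0.01   0.001] mm/row 1.7411405008812555 now [0.3927 0.3133 0.3742] [-1.3912  0.0414 -2.3159] 0.03259946315744735 12.2333
(np.float64(171.71451308682396), np.float64(204.76963998667802)) [-0.04 -0.04  0.05 -0.   -0.04 -0.01]
```

View pics/m5.png

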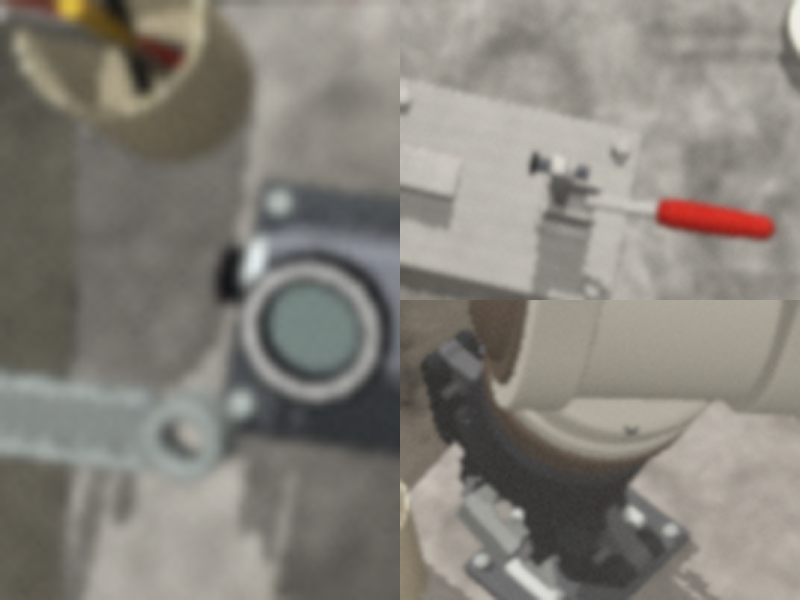

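The picture shows the clamp open with the lever right back. The link is held with its eye at about top pixel (150,222) and the camera head is undisturbed at (172,205). I'm handing in the job.

```bash
python3 -c "
from workcell import bot
print(bot.job_done())"
```

```text
the job is handed in; nothing more can be done
None
```

I handed the job in at about 12 s: the clamp is open against its stop, and the arm still holds the link with its eye at about 12 cm on the lens axis, by my estimate to about 2 mm and 2°, and the camera undisturbed.

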